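# Free the cover from under the bead tray

### The arm

A 7-joint arm with a two-finger parallel gripper is mounted at the origin on the work surface. World frame = base frame: x ahead of the robot, y to its left, z up, the work surface at z = 0. Lengths are in m, angles in rad, forces in N, time in s.
With the tool pointing down it reaches from about 0.425 to 0.875 m from the base axis. Payload 9.9 kg.
Tool frame: the origin (TCP) lies on the mounting face of the last link; the fingertips stand 173 mm ahead of it and the grasp point (between the pads) lies 155 mm ahead of it; z points along the fingers, y is the line along which they close (so a half turn about z gives the same grasp; the last joint's range is limited). The gripper opens to 85 mm and grips with 20 to 120 N. Pads are 22 mm wide; open, the fingers measure 114 mm over their backs; the gripper's body (76 mm by 85 mm) begins 54 mm behind the grasp point. The pads swing forward as they close: fully open they stand 13 mm farther back than shut.
Start: joints at [-1.185, 0.576, 0.025, 1.437, -0.015, 1.129, -0.057], TCP at [0.306, 0.602, 0.405] pointing down, gripper open.
Joint ranges: [-2.76, 2.76], [-0.34, 2.15], [-1.52, 1.57], [0.19, 2.46], [-1.09, 4.23], [0.17, 1.99], [-2.82, 2.82]. Speed limits (rad/s): [2.22, 2.22, 3.01, 3.01, 3.14, 3.14, 3.14].

### API

Orientations are given as a unit quaternion [w, x, y, z].
In Python, from station import * gives the robot as it stands. The module is installed in compiled form; this text tells all that it offers.
- The arm moves only by the tool step_arm, never from a script. Its argument "deltas" is a list that holds one entry, the list of rows, each a list of 4 numbers: the shift along the tool's x, y, z each as a share of 0.05 m, from -1 to 1, then the turn about the tool's z as a share of 0.12 rad, from -1 to 1. A call has 1 to 8 rows; each row shifts and turns the commanded pose from where the row before left it, along the tool's axes as they then stand; what a row does not reach is not made up. A row lasts 1/8 s, in which the tool goes at most 62.5 mm and 10.7 degrees, less where a joint would pass 70% of its speed; a pose out of reach is approached as far as the arm can. A call with a number of a shift or a turn outside -1 to 1 is refused whole. A call with a gripper value outside its range is refused whole. "claw" is the closure, from 0 (fully open) to 1 (shut), set as the call begins (left out, the last holds). The fingers move at their own pace and stop on an object; "squeeze" is the grip in N (left out, the last holds). Time passes only in rows, so rows that do not move let the fingers close. It gives the time, the measured TCP pose, the force, the opening and the grip force at its end, in the units of the state.
- state(): the state, without advancing time (a new reading comes with each control period).
- get_image(name): name is "scene" or "top"; returns a dict with "frame" (420x560x3 uint8, red, green, blue), "fx", "fy", "cx", "cy" (pixels), "dist" ([k1, k2, p1, p2, k3] as OpenCV has them; the pictures are not rectified), "R" (3x3) and "t" (3): a world point X has camera coordinates R X + t. Camera axes: x right, y down, z forward; pixel columns grow to the right and rows downward; lengths in m; the calibration is good to about 2 mm. A picture is of the moment at which its call begins. There is no depth.
- hand_in(): hands the job in; it is judged then, once.
The state is a dict: "time": time; "qpos": joint angles; "joint_velocities": joint speeds; "tau": joint torques, N m; "position": TCP position; "eef_rot": TCP orientation; "ft_force": force on the tool from outside, world axes, zero at the start; "wrist_torque": the same for the moment, N m; "finger_gap": finger opening in m; "finger_force": force on a finger pad.
Only numpy, scipy, OpenCV 4.12 (cv2) and the standard library are available. Lean on these libraries where they do the work, as an engineer would, in place of code of your own. Each camera call takes 0.05 s, during which the arm holds its last target. There are 200 camera calls.

### The job

I need to draw the marbled cover board out from under the bead tray. Put the one bead that lies loose on the cover back into the tray with the others and let it go, then lift the tray by its handle bar straight up, without sliding it over the cover, and hold it still and level about 10 cm above the cover with all nine beads in it; finish while holding it there, I pull the cover out myself. Do not shift the cover, tip the tray or disturb the other things on the counter.

Things in the scene. Friction and masses are not known exactly. Their poses are not given: they have to be found in the camera images.
- cover: stiff marbled cover board of a portfolio, 350 (its x) x 500 (its y) x 4 mm, lying loose and flat on the counter; about 0.5 kg. Origin: centre of its underside; z up.
- tray: open wooden display tray standing loose on the cover, 270 (its x) x 190 mm (its y); floor 6 mm, walls 8 mm thick, rim 42 mm above the underside. From the middle of each short end a board 50 mm wide and 10 mm thick rises to 121 mm; they carry the handle bar, along the tray's x. 0.35 to 0.7 kg plus 0.18 kg of beads; balances about the bar's middle. Origin: centre of its underside; z up.
- tray_bar (a point): middle of the tray's handle bar, 105 mm above the tray's underside. The bar is 18 mm wide (along its y), 24 mm high and 250 mm long (along its x); nothing but air for 45 mm and more below it, the beads lying on the tray's floor.
- stray_mid (a point): centre of the stray bead: a marbled wooden bead, a ball of 38 mm diameter with small 12 mm flats at its two bored ends, 36 mm high; 22 g; it stands on one flat on the cover beside the tray, so its centre is 18 mm above the cover; it rolls if knocked.
- bead0_mid (a point): centre of one of the eight beads in the tray, like the stray one; one stands near each corner of the tray. Half-way along each long side, about 63 mm to either side of the bar's line, the tray's floor is free.
- bead1_mid (a point): centre of one of the eight beads in the tray, like the stray one; one stands near each corner of the tray.
- bead2_mid (a point): centre of one of the eight beads in the tray, like the stray one; one stands near each corner of the tray.
- bead3_mid (a point): centre of one of the eight beads in the tray, like the stray one; one stands near each corner of the tray.
- bead4_mid (a point): centre of one of the eight beads in the tray, like the stray one; four stand in a row under the bar.
- bead5_mid (a point): centre of one of the eight beads in the tray, like the stray one; four stand in a row under the bar.
- bead6_mid (a point): centre of one of the eight beads in the tray, like the stray one; four stand in a row under the bar.
- bead7_mid (a point): centre of one of the eight beads in the tray, like the stray one; four stand in a row under the bar.
- book: paperback book 152 x 210 x 38 mm lying flat beside the cover's left edge (origin: centre of its underside); not part of the job.
- weight: turned brass paperweight, 56 mm wide and 57 mm tall, standing just beyond the cover's far edge (origin: centre of its underside); not part of the job.
- tape_roll: roll of brown parcel tape lying flat, 90 mm across and 25 mm high, just beyond the cover's right edge (origin: centre of its underside); not part of the job.
- stray: the stray bead again: origin at the centre of its lower flat as it first stands (turns with it if it rolls).
Mind the look-alikes: they are no part of the job. Leave any green look-alike of the part that bears bead1_mid alone.

How it is judged:
By the outcome, as a careful person would: the job done as asked, in the order asked, and still so for the second after the job is handed in, while the arm keeps its last pose, push and grip.
It also fails if it takes over 51 s, if anything falls off the work surface, if the arm or the gripper's body presses on something with over 40 N, if the wrist force passes 120 N, or if a joint passes its speed limit or range.

## Working session

There is one attempt and no reset: what is moved stays moved. The work goes in short steps, Python scripts to look and compute and a tool call to move; the robot and the scene stay as the last step left them, time stands still between calls to the robot, and variables do not carry over. Pictures are saved under pics/ and viewed, at most 10 in all, crops included, and the job is handed in when it is done.

Besides the shell and the picture viewer there is one more tool, called after "Emit:" in YAML: its name, and indented under it one key for each argument. step_arm: Moves the arm, as the interface text tells. Shift numbers are shares of 0.05 m and turn numbers shares of 0.12 rad, none past 1 either way. Its arguments: {"type":"object","properties":{"deltas":{"type":"array"},"claw":{"type":"number"},"squeeze":{"type":"number"}},"required":["deltas"]}

```bash
mkdir -p pics; cat > h.py <<'E'
import numpy as np, cv2, json
from station import *
def snap(n,f):
    g=get_image(n); cv2.imwrite(f,cv2.cvtColor(np.asarray(g['frame']),cv2.COLOR_RGB2BGR)); 
    np.savez(f[:-4]+'.npz',**{k:np.asarray(v) for k,v in g.items()}); return g
def K(g): return np.array([[float(g['fx']),0,float(g['cx'])],[0,float(g['fy']),float(g['cy'])],[0,0,1]])
def back(g,px,z):
    px=np.asarray(px,float).reshape(-1,1,2)
    u=cv2.undistortPoints(px,K(g),np.asarray(g['dist'],float)).reshape(-1,2)
    R=np.asarray(g['R']);C=-R.T@np.asarray(g['t'])
    d=np.c_[u,np.ones(len(u))]@R
    return C+d*((z-C[2])/d[:,2])[:,None]
def proj(g,X):
    return cv2.projectPoints(np.asarray(X,float).reshape(-1,3),cv2.Rodrigues(np.asarray(g['R'],float))[0],np.asarray(g['t'],float),K(g),np.asarray(g['dist'],float))[0].reshape(-1,2)
E
python3 - <<'E'
from h import *
for n in('scene','top'):
    g=snap(n,f'pics/{n}0.png'); R=np.asarray(g['R']); print(n,-R.T@np.asarray(g['t']),g['fx'],g['dist'])
s=state(); print(s['position'],s['eef_rot'],s['finger_gap'],s['time'])
E
```

```text
scene [ 0.95687235 -0.40132039  0.83836961] 434.82159310786454 [0.01588284 0.         0.         0.         0.        ]
top [0.44711254 0.06153335 1.10863369] 400.88193718275033 [-0.08884095  0.          0.          0.          0.        ]
[0.30547955 0.60174351 0.40391739] [-1.41219162e-04  2.32731510e-01  9.72540720e-01 -7.56890196e-04] 0.08498432980209682 0.1
```

View pics/top0.png

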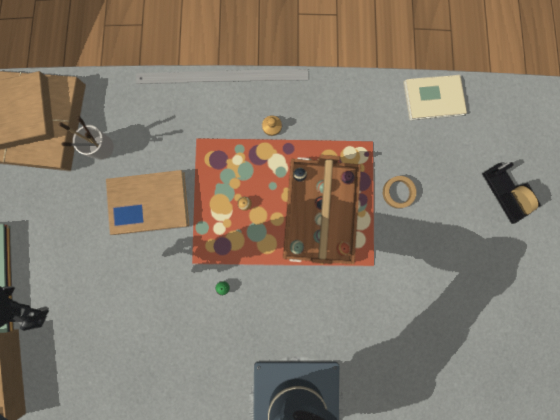

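View pics/scene0.png

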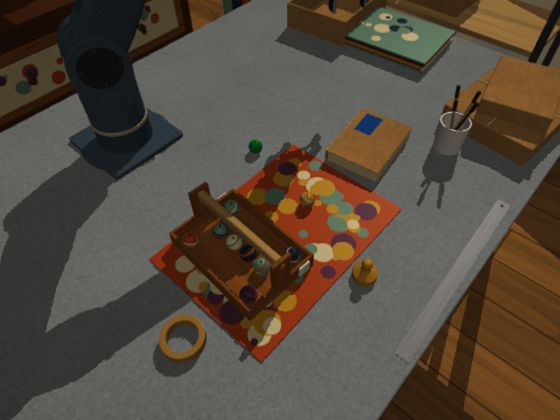

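Top picture: cover about (193–375, 139–265), tray (285–360, 155–262), bar from about (328,160) to (325,260). Candidates for the stray bead are an amber ball at top (243,203) / scene (307,200) on the cover, a green look-alike at top (222,288) / scene (256,146) on the counter, and a small dark thing at top (375,153) / scene (254,342). The brass paperweight is at top (272,125). By the description I choose the amber ball, and I'll check it in a close crop.

```bash
python3 - <<'E'
import cv2,numpy as np
t=cv2.imread('pics/top0.png')[130:275,185:385]; s=cv2.imread('pics/scene0.png')[130:370,140:410]
a=cv2.resize(t,None,fx=4,fy=4,interpolation=3)
cv2.imwrite('pics/c_top.png',a)
cv2.imwrite('pics/c_scene.png',cv2.resize(s,None,fx=2.5,fy=2.5,interpolation=3))
E
```

```text
(no output)
```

View pics/c_top.png

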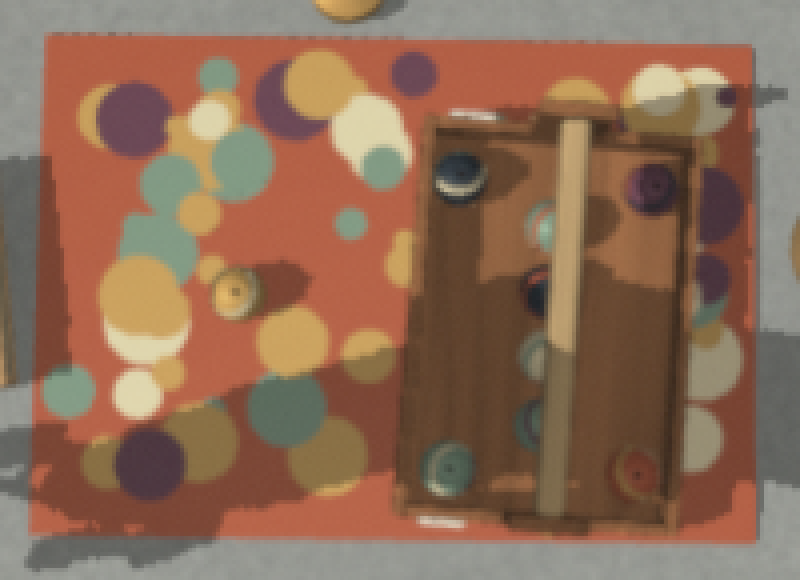

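View pics/c_scene.png

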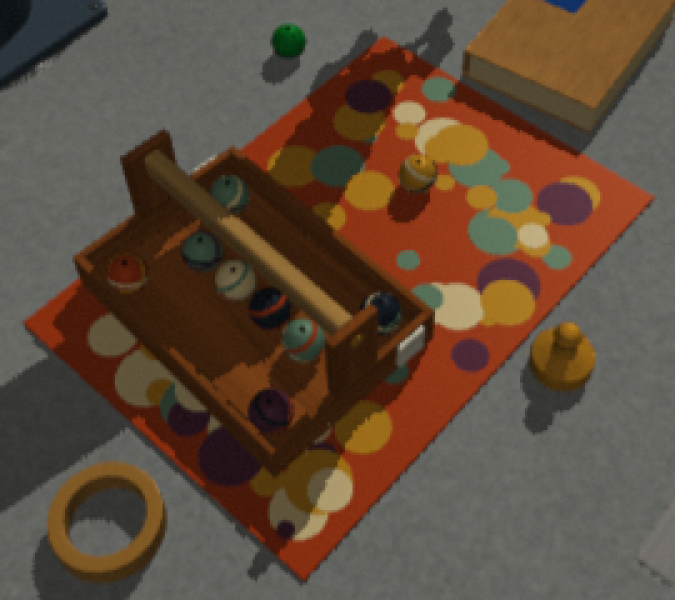

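The crops confirm it: the amber bead, at top (243.6,202.9) and scene (307,199), is a real ball with a bore and a shadow. The dark spot near the far right corner is flat print. The green ball is off the cover. Eight beads are in the tray, and the left long side's mid floor is free.

```bash
cat >> h.py <<'E'
from scipy.optimize import least_squares
def ct(p): return (np.asarray(p,float)+.5)/4-.5+[185,130]
def cs(p): return (np.asarray(p,float)+.5)/2.5-.5+[140,130]
def tri(gs,ps):
    return least_squares(lambda X: np.concatenate([(proj(g,X)[0]-p) for g,p in zip(gs,ps)]),[.55,.1,.03])
E
python3 - <<'E'
from h import *
T=np.load('pics/top0.npz');S=np.load('pics/scene0.npz')
print('stray',back(T,ct([236,293]),.022),back(S,cs([418,173]),.022)); r=tri([T,S],[ct([236,293]),cs([418,173])]);print(r.x,r.cost)
print('bar ends top',back(T,ct([[575,122],[549,516]]),.121))
c=back(T,ct([[430,117],[700,140],[675,530],[398,513]]),.046);print('rim top',c,c.mean(0))
c=back(S,cs([[77,260],[232,150],[432,315],[275,470]]),.046);print('rim scene',c,c.mean(0))
b=back(S,cs([[152,158],[342,322]]),.121);print('bar scene',b)
print('cover',back(T,ct([[48,36],[755,46],[757,541],[30,534]]),.004))
print('corner beads T',back(T,ct([[460,176],[651,187],[448,468],[636,472]]),.028))
print('corner beads S',back(S,cs([[382,311],[270,408],[230,192],[126,271]]),.028))
s=state();print(s['position'],s['eef_rot'])
E
```

```text
stray [[0.54464913 0.14526126 0.022     ]] [[0.543748   0.14557884 0.022     ]]
[0.54439433 0.14502031 0.02304614] 0.0062425079590017985
bar ends top [[ 0.64538655 -0.07280575  0.121     ]
 [ 0.40019236 -0.05615356  0.121     ]]
rim top [[ 0.66265359  0.01493194  0.046     ]
 [ 0.64926724 -0.16792775  0.046     ]
 [ 0.38771112 -0.14884964  0.046     ]
 [ 0.3980214   0.03462388  0.046     ]] [ 0.52441334 -0.0668054   0.046     ]
rim scene [[ 0.38932442 -0.14848966  0.046     ]
 [ 0.40105451  0.03429132  0.046     ]
 [ 0.66559054  0.01437409  0.046     ]
 [ 0.66249615 -0.17597295  0.046     ]] [ 0.5296164 -0.0689493  0.046    ]
bar scene [[ 0.40729666 -0.0591815   0.121     ]
 [ 0.64464262 -0.07554688  0.121     ]]
cover [[ 0.72670711  0.28231627  0.004     ]
 [ 0.72549576 -0.21740106  0.004     ]
 [ 0.37790417 -0.21423048  0.004     ]
 [ 0.37931437  0.28540033  0.004     ]]
corner beads T [[ 0.62565473 -0.00653078  0.028     ]
 [ 0.61958322 -0.13752634  0.028     ]
 [ 0.42746539  0.00080597  0.028     ]
 [ 0.4254999  -0.12607574  0.028     ]]
corner beads S [[ 0.62318838 -0.00176968  0.028     ]
 [ 0.61474669 -0.13437463  0.028     ]
 [ 0.42527728  0.00524416  0.028     ]
 [ 0.41975803 -0.12142282  0.028     ]]
[0.30547955 0.60174351 0.40391739] [-1.41219162e-04  2.32731510e-01  9.72540720e-01 -7.56890196e-04]
```

Emit:
step_arm:
  deltas:
    - [[0,0,0,1],[0,0,0,1],[0,0,0,1],[0,0,0,1],[0,0,0,1],[0,0,0,1],[0,0,0,1],[0,0,0,1]]
  claw: 0
  squeeze: 20

```text
time: 1.1
position: [0.3054, 0.6018, 0.4042]
eef_rot: [0.0, 0.657, 0.754, -0.0]
ft_force: [0.3, 0.8, 0.0]
finger_gap: 0.0853
finger_force: 0.0
```

Emit:
step_arm:
  deltas:
    - [[0,0,0,0.87],[0,0,0,0.87],[-0.73,0.45,0,0],[-0.73,0.45,0,0],[-0.73,0.45,0,0],[-0.73,0.45,0,0],[-0.73,0.45,0,0],[-0.73,0.45,0,0]]

```text
time: 2.1
position: [0.4258, 0.3729, 0.4044]
eef_rot: [0.0, 0.731, 0.683, -0.0]
ft_force: [1.0, 0.8, -0.1]
finger_gap: 0.0855
finger_force: 0.0
```

Emit:
step_arm:
  deltas:
    - [[-0.73,0.45,0,0],[-0.73,0.45,0,0],[-0.73,0.45,0,0],[-0.73,0.45,0,0],[-0.73,0.45,0,0],[-0.73,0.45,0,0],[0,0,0,0],[0,0,0,0]]

```text
time: 3.1
position: [0.545, 0.147, 0.4044]
eef_rot: [-0.0, 0.731, 0.683, -0.0]
ft_force: [0.2, 0.7, 0.3]
finger_gap: 0.0857
finger_force: 0.0
```

```bash
cat >> h.py <<'E'
from scipy.spatial.transform import Rotation as Ro
def go(target,yawdeg=None):
    s=state(); q=np.asarray(s['eef_rot']); R=Ro.from_quat(q[[1,2,3,0]]).as_matrix(); p=np.asarray(s['position'])
    gp=p+R[:,2]*.155; yaw=np.degrees(np.arctan2(R[1,1],R[0,1]))
    print('t',round(s['time'],2),'grasp',gp.round(4),'yaw_y',yaw.round(2),'zaxis',R[:,2].round(4),'F',np.round(s['ft_force'],1),'gap',round(s['finger_gap'],4),s['finger_force'])
    print('units',(R.T@(np.asarray(target)-gp)/.05).round(3), 'turn', None if yawdeg is None else round(-np.radians(yawdeg-yaw)/.12,3))
E
python3 -c "
from h import *
go([.5442,.1452,.022],-3.9); print(state()['qpos'])"
```

```text
t 3.1 grasp [0.5449 0.1471 0.2494] yaw_y -3.88 zaxis [-9.e-04  3.e-04 -1.e+00] F [0.2 0.7 0.3] gap 0.0857 0.0
units [-0.039 -0.007  4.547] turn 0.002
[-0.60808418  0.43590353  0.38972128  1.74509771 -0.19253023  0.99902437
 -0.21421872]
```

Emit:
step_arm:
  deltas:
    - [[-0.04,-0.01,0.8,0],[0,0,0.8,0],[0,0,0.8,0],[0,0,0.8,0],[0,0,0.7,0],[0,0,0.33,0],[0,0,0.2,0],[0,0,0,0]]

```text
time: 4.1
position: [0.5447, 0.145, 0.1834]
eef_rot: [-0.0, 0.731, 0.683, 0.0]
ft_force: [-0.3, -0.5, 0.8]
finger_gap: 0.0855
finger_force: 0.0
```

```bash
python3 -c "
from h import *
go([.5442,.1452,.028],-3.9); g=snap('scene','pics/s1.png'); f=cv2.imread('pics/s1.png')
h=snap('top','pics/t1.png'); f2=cv2.imread('pics/t1.png')
a=cv2.resize(f[110:270,220:420],None,fx=2,fy=3,interpolation=3); b=cv2.resize(f2[150:270,190:290],None,fx=4,fy=4,interpolation=3)
cv2.imwrite('pics/c1.png',np.hstack([a,b]))"
```

```text
t 4.1 grasp [0.5447 0.145  0.0284] yaw_y -3.86 zaxis [ 1.e-04  1.e-04 -1.e+00] F [-0.3 -0.5  0.8] gap 0.0855 0.0
units [ 0.004 -0.011  0.007] turn 0.006
```

View pics/c1.png

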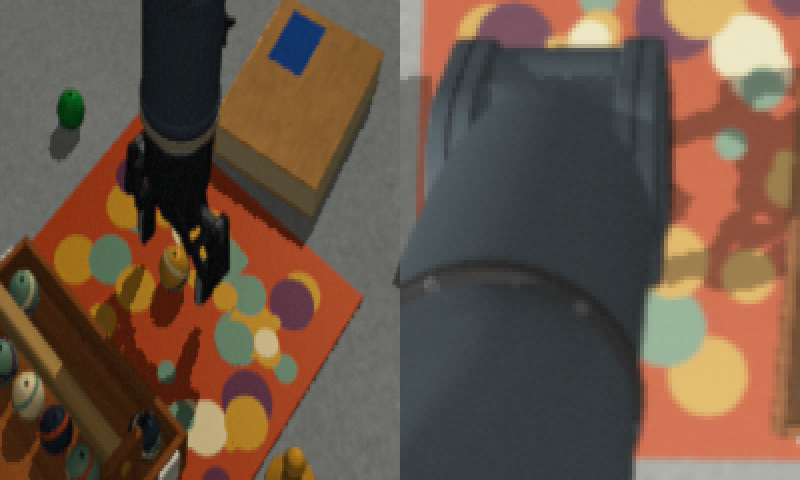

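The bead (175,265 in the left crop) stands between the open fingers, and nothing is touching. I'll close gently.

Emit:
step_arm:
  deltas:
    - [[0,0,0,0],[0,0,0,0],[0,0,0,0],[0,0,0,0],[0,0,0,0],[0,0,0,0],[0,0,0,0],[0,0,0,0]]
  claw: 1
  squeeze: 20

```text
time: 5.2
position: [0.5447, 0.1447, 0.1837]
eef_rot: [0.0, 0.731, 0.683, 0.0]
ft_force: [-1.4, -0.0, 4.9]
finger_gap: 0.036
finger_force: 19.4
```

Emit:
step_arm:
  deltas:
    - [[0,0,-0.2,0],[0,0,-0.5,0],[0,0,-0.6,0],[0,0,-0.7,0],[0,0,-0.5,0],[0,0,-0.3,0],[0,0,-0.2,0],[0,0,0,0]]

```text
time: 6.2
position: [0.5447, 0.1447, 0.3334]
eef_rot: [0.0, 0.731, 0.683, 0.0]
ft_force: [0.2, 1.0, -0.4]
finger_gap: 0.0359
finger_force: 20.1
```

```bash
python3 -c "
from h import *
go([.530,-.003,.178],-3.9); g=snap('scene','pics/s2.png')"
```

```text
t 6.2 grasp [0.5447 0.1447 0.1784] yaw_y -3.88 zaxis [ 4.e-04  2.e-04 -1.e+00] F [ 0.2  1.  -0.4] gap 0.0359 20.11808519018814
units [-2.967 -0.094  0.007] turn 0.003
```

Emit:
step_arm:
  deltas:
    - [[-0.3,0,0,0],[-0.5,-0.04,0,0],[-0.6,-0.04,0,0],[-0.6,-0.04,0,0],[-0.5,-0.01,0,0],[-0.3,0,0,0],[-0.16,0,0,0],[0,0,0,0]]

```text
time: 7.25
position: [0.5281, -0.0027, 0.333]
eef_rot: [-0.0, 0.731, 0.683, -0.0]
ft_force: [0.3, 0.2, 0.1]
finger_gap: 0.0357
finger_force: 20.1
```

```bash
python3 -c "
from h import *
go([.528,-.0025,.0364],-3.9); g=snap('scene','pics/s3.png'); f=cv2.imread('pics/s3.png')
cv2.imwrite('pics/c3.png',cv2.resize(f[100:330,150:420],None,fx=2.5,fy=2.5,interpolation=3))"
```

```text
t 7.25 grasp [ 0.5281 -0.0027  0.178 ] yaw_y -3.91 zaxis [-3.e-04  0.e+00 -1.e+00] F [0.3 0.2 0.1] gap 0.0357 20.115901411045343
units [ 4.000e-03 -2.000e-03  2.833e+00] turn -0.001
```

View pics/c3.png

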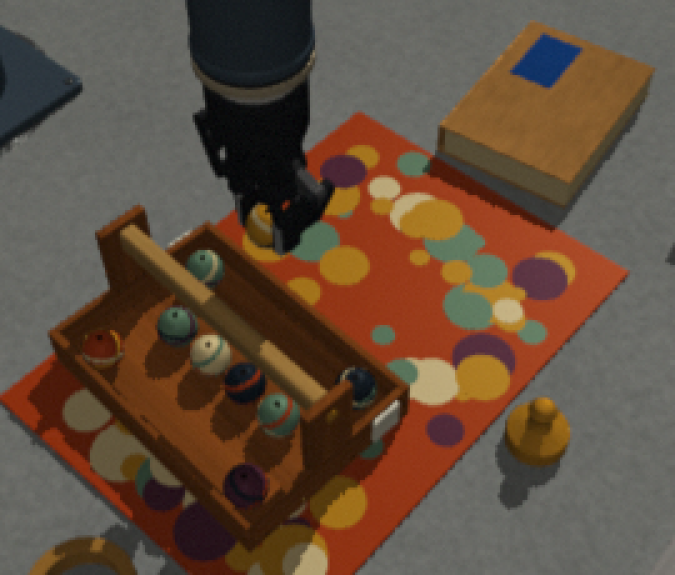

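The bead is held level in the fingers above the tray's left side, and the scene is otherwise unchanged. I'll lower it.

Emit:
step_arm:
  deltas:
    - [[0,0,0.3,0],[0,0,0.5,0],[0,0,0.5,0],[0,0,0.5,0],[0,0,0.4,0],[0,0,0.3,0],[0,0,0.15,0],[0,0,0,0]]

```text
time: 8.3
position: [0.5281, -0.0025, 0.2003]
eef_rot: [-0.0, 0.731, 0.683, -0.0]
ft_force: [-0.0, 0.5, 0.5]
finger_gap: 0.0358
finger_force: 20.1
```

Emit:
step_arm:
  deltas:
    - [[0,0,0.1,0],[0,0,0.05,0],[0,0,0.03,0],[0,0,0,0],[0,0,0,0]]

```text
time: 8.93
position: [0.5282, -0.0026, 0.1918]
eef_rot: [0.0, 0.731, 0.683, 0.0]
ft_force: [0.3, -0.0, 0.1]
finger_gap: 0.0361
finger_force: 20.1
```

```bash
python3 -c "
from h import *
go([.528,-.0025,.0344],-3.9)"
```

```text
t 8.93 grasp [ 0.5282 -0.0026  0.0368] yaw_y -3.89 zaxis [ 1.e-04  0.e+00 -1.e+00] F [ 0.3 -0.   0.1] gap 0.0361 20.11543077416718
units [ 0.001 -0.004  0.048] turn 0.002
```

Emit:
step_arm:
  deltas:
    - [[0,0,0.03,0],[0,0,0,0],[0,0,0,0]]

```text
time: 9.3
position: [0.5281, -0.0026, 0.1902]
eef_rot: [-0.0, 0.731, 0.683, -0.0]
ft_force: [-0.5, -0.1, 0.1]
finger_gap: 0.036
finger_force: 20.1
```

Emit:
step_arm:
  deltas:
    - [[0,0,0.02,0],[0,0,0,0],[0,0,0,0]]

```text
time: 9.68
position: [0.5281, -0.0026, 0.1897]
eef_rot: [0.0, 0.731, 0.683, 0.0]
ft_force: [-1.2, 0.1, 7.5]
finger_gap: 0.0357
finger_force: 20.6
```

Emit:
step_arm:
  deltas:
    - [[0,0,-0.01,0],[0,0,0,0],[0,0,0,0]]

```text
time: 10.05
position: [0.5282, -0.0026, 0.1898]
eef_rot: [0.0, 0.731, 0.683, 0.0]
ft_force: [0.4, -0.0, 2.5]
finger_gap: 0.0361
finger_force: 20.3
```

Emit:
step_arm:
  deltas:
    - [[0,0,0,0],[0,0,0,0],[0,0,0,0],[0,0,0,0],[0,0,0,0],[0,0,0,0]]
  claw: 0.2

```text
time: 10.8
position: [0.5281, -0.0026, 0.1897]
eef_rot: [-0.0, 0.731, 0.683, -0.0]
ft_force: [0.3, 0.3, 0.3]
finger_gap: 0.0682
finger_force: 0.0
```

Emit:
step_arm:
  deltas:
    - [[0,0,-0.1,0],[0,0,-0.3,0],[0,0,-0.5,0],[0,0,-0.6,0],[0,0,-0.7,0],[0,0,-0.6,0],[0,0,-0.4,0],[0,0,0,0]]

```text
time: 11.8
position: [0.5283, -0.0028, 0.352]
eef_rot: [0.001, 0.731, 0.683, 0.002]
ft_force: [-0.2, 0.3, -0.0]
finger_gap: 0.0684
finger_force: 0.0
```

```bash
python3 -c "
from h import *
go([.5245,-.066,.2],86.1); g=snap('scene','pics/s4.png'); f=cv2.imread('pics/s4.png')
cv2.imwrite('pics/c4.png',cv2.resize(f[100:330,150:420],None,fx=2.5,fy=2.5,interpolation=3))"
```

```text
t 11.8 grasp [ 0.5289 -0.0027  0.197 ] yaw_y -3.89 zaxis [ 3.8e-03  5.0e-04 -1.0e+00] F [-0.2  0.3 -0. ] gap 0.0684 0.0
units [-1.269 -0.002 -0.062] turn -13.089
```

View pics/c4.png

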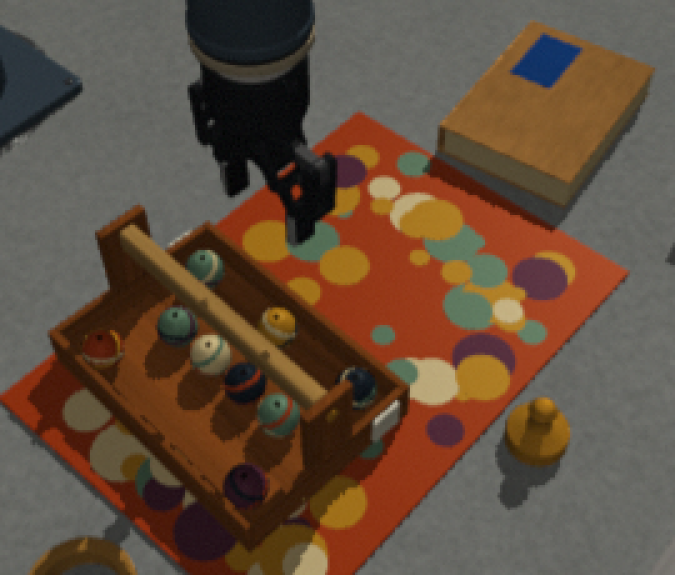

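The stray bead now stands in the tray at crop (278,323), released, with the other eight in place. I'll turn the gripper across the bar and move over its middle.

Emit:
step_arm:
  deltas:
    - [[-0.4,0,0,0],[-0.45,0,0,0],[-0.42,0,0,-0.9],[0,0,0,-0.9],[0,0,0,-0.9],[0,0,0,-0.9],[0,0,0,-0.9],[0,0,0,-0.9]]
  claw: 0

```text
time: 12.85
position: [0.5234, -0.0659, 0.3489]
eef_rot: [-0.001, 0.474, 0.881, -0.0]
ft_force: [-0.1, -0.2, -0.0]
finger_gap: 0.0854
finger_force: 0.0
```

Emit:
step_arm:
  deltas:
    - [[0,0,0,-0.9],[0,0,0,-0.9],[0,0,0,-0.9],[0,0,0,-0.9],[0,0,0,-0.9],[0,0,0,-0.9],[0,0,0,-0.9],[0,0,0,-0.9]]

```text
time: 13.85
position: [0.5234, -0.066, 0.3489]
eef_rot: [-0.001, 0.062, 0.998, 0.0]
ft_force: [-0.2, -0.4, -0.5]
finger_gap: 0.0852
finger_force: 0.0
```

Emit:
step_arm:
  deltas:
    - [[0,0,0,-0.49],[0,0,0,0],[0,0,0,0]]

```text
time: 14.22
position: [0.5237, -0.066, 0.3493]
eef_rot: [-0.0, 0.035, 0.999, 0.0]
ft_force: [-0.4, -0.8, 0.3]
finger_gap: 0.0853
finger_force: 0.0
```

```bash
python3 -c "
from h import *
go([.5245,-.066,.109],86.1); print(np.round(state()['qpos'],2))"
```

```text
t 14.22 grasp [ 0.5235 -0.066   0.1943] yaw_y 86.03 zaxis [-8.e-04  1.e-04 -1.e+00] F [-0.4 -0.8  0.3] gap 0.0853 0.0
units [-2.100e-02  1.000e-03  1.706e+00] turn -0.01
[ 0.08  0.42 -0.06  1.9   0.03  0.83  1.51]
```

Emit:
step_arm:
  deltas:
    - [[-0.02,0,0.2,0],[0,0,0.4,0],[0,0,0.4,0],[0,0,0.4,0],[0,0,0.2,0],[0,0,0.1,0],[0,0,0,0],[0,0,0,0]]

```text
time: 15.22
position: [0.525, -0.066, 0.2652]
eef_rot: [0.0, 0.034, 0.999, -0.0]
ft_force: [0.5, -0.4, 0.1]
finger_gap: 0.0853
finger_force: 0.0
```

Emit:
step_arm:
  deltas:
    - [[0,0,0,0],[0,0,0,0],[0,0,0,0],[0,0,0,0],[0,0,0,0],[0,0,0,0]]
  claw: 0.7

```text
time: 15.98
position: [0.5248, -0.066, 0.2647]
eef_rot: [-0.0, 0.034, 0.999, -0.0]
ft_force: [0.0, -0.4, 0.5]
finger_gap: 0.026
finger_force: 0.0
```

```bash
python3 -c "
from h import *
go([.5245,-.066,.109],86.1); g=snap('scene','pics/s5.png'); f=cv2.imread('pics/s5.png')
cv2.imwrite('pics/c5.png',cv2.resize(f[165:295,180:320],None,fx=4.6,fy=4.6,interpolation=3))"
```

```text
t 15.97 grasp [ 0.5248 -0.066   0.1097] yaw_y 86.12 zaxis [-0. -0. -1.] F [ 0.  -0.4  0.5] gap 0.026 0.0
units [0.006 0.    0.014] turn 0.002
```

View pics/c5.png

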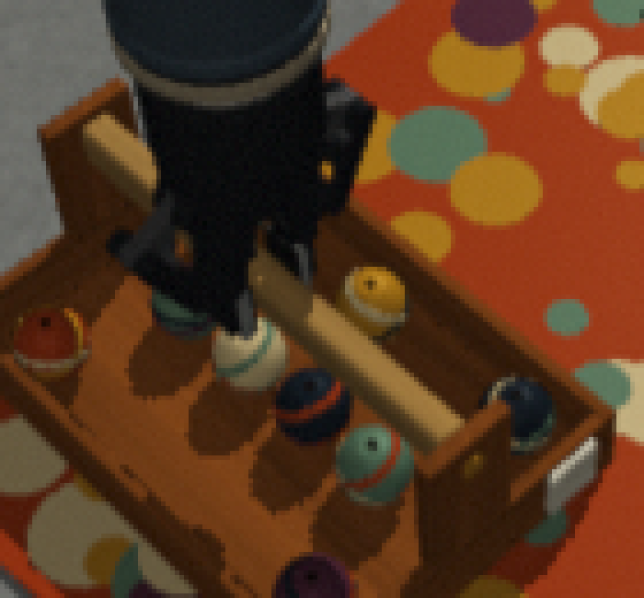

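The fingers straddle the bar at crop (270,285) with 4 mm or so per side and no force. I'll close in small steps to find which side touches first.

Emit:
step_arm:
  deltas:
    - [[0,0,0,0],[0,0,0,0],[0,0,0,0]]
  claw: 0.74

```text
time: 16.4
position: [0.5248, -0.066, 0.2647]
eef_rot: [0.0, 0.034, 0.999, -0.0]
ft_force: [-0.0, 0.6, 0.7]
finger_gap: 0.0224
finger_force: 0.0
```

Emit:
step_arm:
  deltas:
    - [[0,0,0,0],[0,0,0,0],[0,0,0,0]]
  claw: 0.76

```text
time: 16.77
position: [0.5249, -0.0659, 0.2647]
eef_rot: [0.0, 0.034, 0.999, 0.0]
ft_force: [0.5, 0.9, -0.0]
finger_gap: 0.0205
finger_force: 0.6
```

Emit:
step_arm:
  deltas:
    - [[0,0,0,0],[0,0,0,0]]

```text
time: 17.02
position: [0.5248, -0.0659, 0.2647]
eef_rot: [0.0, 0.034, 0.999, 0.0]
ft_force: [-0.2, 1.2, 0.5]
finger_gap: 0.0207
finger_force: 0.8
```

Emit:
step_arm:
  deltas:
    - [[0,0.01,0,0],[0,0,0,0],[0,0,0,0]]

```text
time: 17.4
position: [0.5249, -0.0656, 0.2647]
eef_rot: [-0.0, 0.034, 0.999, -0.0]
ft_force: [0.0, 0.4, 0.4]
finger_gap: 0.0205
finger_force: 0.0
```

The sign is confirmed, since the contact vanished after shifting +y. I'll shift a little more, then close further.

Emit:
step_arm:
  deltas:
    - [[0,0.013,0,0],[0,0,0,0],[0,0,0,0]]

```text
time: 17.77
position: [0.5249, -0.0649, 0.2647]
eef_rot: [-0.0, 0.034, 0.999, -0.0]
ft_force: [-1.0, 0.2, 0.4]
finger_gap: 0.0204
finger_force: 0.0
```

Emit:
step_arm:
  deltas:
    - [[0,0,0,0],[0,0,0,0],[0,0,0,0]]
  claw: 0.775

```text
time: 18.15
position: [0.5249, -0.0649, 0.2647]
eef_rot: [-0.0, 0.034, 0.999, -0.0]
ft_force: [0.2, 0.3, -0.2]
finger_gap: 0.0192
finger_force: 0.0
```

Emit:
step_arm:
  deltas:
    - [[0,0,0,0],[0,0,0,0],[0,0,0,0],[0,0,0,0],[0,0,0,0],[0,0,0,0]]
  claw: 1
  squeeze: 80

```text
time: 18.9
position: [0.5249, -0.0648, 0.2649]
eef_rot: [0.0, 0.034, 0.999, 0.0]
ft_force: [-1.8, 1.6, 5.4]
finger_gap: 0.017
finger_force: 78.7
```

Emit:
step_arm:
  deltas:
    - [[0,0,-0.03,0],[0,0,-0.05,0],[0,0,-0.07,0],[0,0,-0.07,0],[0,0,-0.07,0],[0,0,-0.06,0],[0,0,-0.03,0],[0,0,0,0]]

```text
time: 19.9
position: [0.5249, -0.0649, 0.2838]
eef_rot: [0.0, 0.034, 0.999, -0.0]
ft_force: [-0.3, 0.1, -8.0]
finger_gap: 0.0164
finger_force: 78.2
```

Emit:
step_arm:
  deltas:
    - [[0,0,-0.06,0],[0,0,-0.1,0],[0,0,-0.13,0],[0,0,-0.14,0],[0,0,-0.14,0],[0,0,-0.14,0],[0,0,-0.14,0],[0,0,-0.14,0]]

```text
time: 20.9
position: [0.5249, -0.0649, 0.3337]
eef_rot: [-0.0, 0.034, 0.999, -0.0]
ft_force: [-0.1, 0.2, -9.0]
finger_gap: 0.0166
finger_force: 78.2
```

Emit:
step_arm:
  deltas:
    - [[0,0,-0.14,0],[0,0,-0.14,0],[0,0,-0.13,0],[0,0,-0.1,0],[0,0,-0.06,0],[0,0,-0.04,0],[0,0,-0.02,0],[0,0,0,0]]

```text
time: 21.9
position: [0.5249, -0.0649, 0.3646]
eef_rot: [-0.0, 0.034, 0.999, -0.0]
ft_force: [0.2, 0.1, -8.2]
finger_gap: 0.0167
finger_force: 78.1
```

Emit:
step_arm:
  deltas:
    - [[0,0,0,0],[0,0,0,0],[0,0,0,0],[0,0,0,0],[0,0,0,0],[0,0,0,0]]

```text
time: 22.65
position: [0.5249, -0.0649, 0.3647]
eef_rot: [-0.0, 0.034, 0.999, 0.0]
ft_force: [0.1, 0.1, -9.0]
finger_gap: 0.017
finger_force: 78.1
```

```bash
python3 -c "
from h import *
go([.5249,-.0649,.2097],86.1); g=snap('scene','pics/s6.png'); f=cv2.imread('pics/s6.png')
cv2.imwrite('pics/c6.png',cv2.resize(f[80:370,130:430],None,fx=2,fy=2,interpolation=3))"
```

```text
t 22.65 grasp [ 0.5249 -0.0649  0.2097] yaw_y 86.11 zaxis [-0.  0. -1.] F [ 0.1  0.1 -9. ] gap 0.017 78.1444251537323
units [-0.    -0.001 -0.   ] turn 0.002
```

View pics/c6.png

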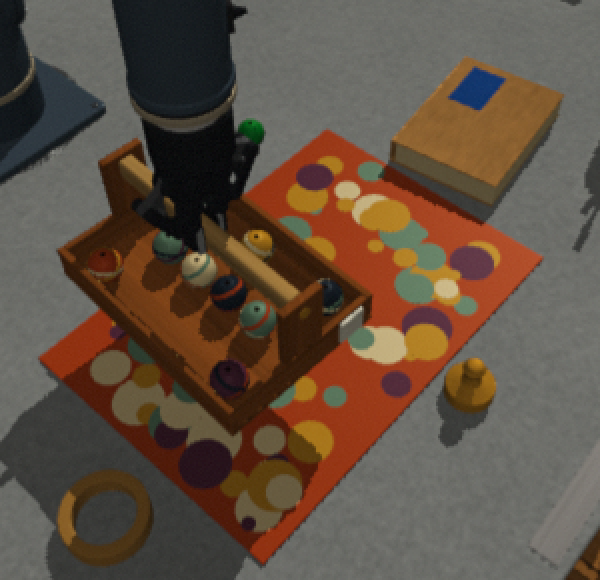

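The tray hangs level about 10 cm over the undisturbed cover. The amber bead is at (258,242) and eight beads are visible. The ninth, in the near-left corner, is behind the gripper. I'll hand in.

```bash
python3 -c "
from h import *
print(hand_in())"
```

```text
the job is handed in; nothing more can be done
None
```

The stray bead is back in the tray, and the arm is holding the tray still and level about 10 cm above the cover. Eight beads show in the last picture; the ninth, in the near-left corner, was hidden behind the gripper. The job was handed in at about 22.7 s, and no verdict came back.

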